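# Swap the burnt-out relay and lock it in

### The job

The dark, burnt relay in the relay socket with the open orange lever has failed: pull it straight up out of the socket and put it in the grey discard tray. Then plug the new clear relay fully home into that socket, upright and with its orange test tab at the end away from the lever, and swing the lever fully shut over it. Leave the screwdriver, timer, bottle and mouse where they are.

Things in the scene. Friction and masses are not known exactly. Their poses are not given: they have to be found in the camera images.
- station: relay station fixed to the bench, z up: grey plate 132 x 196 mm with two relay sockets on a rail, terminal blocks (to 37 mm high), fuse blocks on the +y side (41 mm), a duct at x = 50 to 71 mm (39 mm). Origin at bench height below the centre of the socket to be served. The second socket, 82 mm to -y, holds a clear relay already locked (95 mm high with its lever); leave it alone
- socket (a point): centre of the pocket floor of the socket to be served, 28 mm above the bench; station's axes. Pocket 38.5 (x) x 30.5 mm (y), 12 mm deep, chamfered mouth; rim 50 x 42 mm outside. Floor slots for the blades, 9 mm deep: 12 x 28 mm centred 10 mm to +x, 12 x 16 mm centred 10 mm to -x, so the relay fits one way round only; turned half round it stands 6 mm proud
- lever (a joint): hinge angle of the orange retaining lever at the -x end of the socket: 0 is fully shut (arm upright, hook lying just over the relay's top); it grows as the lever leans outward to the station's -x, up to 1.3; starts open. It stays where it is left
- lever_hinge (a point): middle of the lever's hinge axis, 29.5 mm to -x of the socket's centre and 34 mm above the bench; the axis is parallel to the station's y
- lever_top (a point): point on the lever's arm 47 mm from the hinge axis, where arm, hook and thumb tab meet. The arm is 20 mm wide (along y) and 4 mm thick; when shut it stands 1 to 3 mm to -x above the hinge axis, the hook reaches from here 18 mm to +x, and a thumb tab 24 mm wide slants 15 mm further up and outward to -x
- relay_old: the failed relay: dark brown scorched cover, 36 (x) x 28 (y) x 56 mm (z) over all, of which the lowest 6 mm are blades; origin at the centre of the blade tips' plane, z up through its top. Starts plugged into the socket, its x and y along the station's, its top 78 mm above the bench. 80 g
- relay_old_mid (a point): middle of the failed relay, 28 mm above its blade tips
- relay_new: the new relay: clear cover, copper coil inside, standing upright on its blades. 36 (x) x 28 (y) x 56 mm high, 80 g; the lowest 6 mm are blades, a 24 mm wide row under the +x end, a 12 mm row under the -x end; orange test tab on top at the +x end. Origin at the centre of the blade tips' plane, z up. Plugged home its axes match the station's and its origin is 6 mm below point socket
- relay_new_mid (a point): middle of the new relay, 28 mm above its blade tips
- tray: grey open discard tray, fixed, 110 (x) x 96 (y) x 24 mm high outside, walls and floor 3 mm thick (rim flange to 118 x 102 mm); origin at the centre of its underside
- screwdriver: bystander: small screwdriver with orange handle lying on the left by the log book, 22 x 157 x 22 mm; origin at the middle of its underside
- timer: bystander: white timer 58 x 66 x 21 mm; origin at the centre of its underside
- bottle_standard: bystander: small white bottle, 42 mm across, 91 mm high; origin at the centre of its underside
- mouse: bystander: black computer mouse 115 x 59 x 38 mm; origin at the centre of its underside

How it is judged:
By the outcome, as a careful person would: the job done as asked, in the order asked, and still so for the second after the job is handed in, with the robot touching nothing.
It also fails if it takes over 67 s, if anything falls off the work surface, if the arm or the gripper's body presses on something with over 40 N, if the wrist force passes 120 N, or if a joint passes its speed limit or range.

### The arm

A 7-joint arm with a two-finger parallel gripper is mounted at the origin on a cart in front of the work surface, level with it; the furniture and walls round the work are solid. World frame = base frame: x ahead of the robot, y to its left, z up, the work surface at z = 0. Lengths are in mm, angles in rad, forces in N, time in s.
With the tool pointing down it reaches from about 400 to 875 mm from the base axis. Payload 6.5 kg.
Tool frame: the origin (TCP) lies at the centre of the arm's flange, where the gripper is bolted on; the fingertips stand 173 mm ahead of it and the grasp point (between the pads) lies ctrl.pinch_z ahead of it (ctrl.pinch_z is the distance from the TCP to the grasp point, in mm); z points along the fingers, y is the line along which they close (so a half turn about z gives the same grasp; the last joint's range is limited). The gripper opens to 85 mm and grips with 20 to 120 N. Pads are 22 mm wide; open, the fingers measure 114 mm over their backs; the gripper's body (76 mm by 85 mm) begins 54 mm behind the grasp point. The pads swing forward as they close: fully open they stand 13 mm farther back than shut.
Start: joints at [-1.368, 0.536, -0.004, 1.538, 0.003, 1.067, -0.071], TCP at [172.614, 626.653, 404.69] pointing down, gripper open.
Joint ranges: [-2.7, 2.7], [-0.37, 2.16], [-1.27, 1.26], [0.24, 2.4], [-1.31, 4.45], [0.19, 1.91], [-2.76, 2.76]. Speed limits (rad/s): [2.39, 2.39, 3.14, 3.14, 3.14, 3.14, 3.14].

### API

Orientations are given as a unit quaternion [w, x, y, z].
In Python, from rig import ctrl gives the robot as it stands.
- The arm moves only by the tool move_arm, never from a script. Its argument "plan" is a list of rows, each a list of 3 entries, a list of its own where there are three numbers: the shift along the tool's x, y, z in units of 0.3 m (1.0 is 0.3 m), then the turn, a rotation vector about the tool's x, y, z in units of 90 degrees (1.0 is 90 degrees), then the opening, from 0 (shut) to 1 (fully open). In form: [[[x, y, z], [wx, wy, wz], gripper], ...]. A call has 1 to 8 rows; each row is the pose to reach, as a shift and turn from the pose commanded when the call began, along the tool's axes at that moment; what a row does not reach only later rows make up. A row lasts 1/10 s, in which the tool goes at most 50 mm and 8.59 degrees, less where a joint would pass 70% of its speed; a pose out of reach is approached as far as the arm can. A call with a number of a shift or a turn outside -1 to 1 is refused whole. A call with a gripper value outside its range is refused whole. The fingers move at their own pace and stop on an object; the grip force is fixed at half the most. Time passes only in rows, so rows that repeat a pose let the fingers close. It gives the time, the measured TCP pose, the force, the opening and the grip force at its end, in the units of the state.
- ctrl.state(): the state, without advancing time (a new reading comes with each control period).
- ctrl.get_image(name): name is "side" or "top"; returns the picture (480x640x3 uint8, blue, green, red); there is no depth.
- ctrl.calibration(name): a dict with "fx", "fy", "cx", "cy" (pixels), "k1" (the pictures are not rectified: a ray, as slopes to the right and down, at radius r is drawn at 1 + k1 r^2 times it, then the intrinsics apply), "R" (3x3) and "t" (3): a world point X has camera coordinates R X + t. Camera axes: x right, y down, z forward; pixel columns grow to the right and rows downward; lengths in mm; the calibration is good to about 2 mm. A picture is of the moment at which its call begins. calibration takes no time and is no camera call.
- ctrl.job_done(): hands the job in; it is judged then, once.
The state is a dict: "time": time; "joints": joint angles; "dq": joint speeds; "joint_torque": joint torques, N m; "tool_pos": TCP position; "tool_rot": TCP orientation; "ft_force": force on the tool from outside, world axes, zero at the start; "moment": the same for the moment, N m; "width": finger opening in mm; "grasp_force": force on a finger pad.
Only numpy, scipy, OpenCV 4.12 (cv2) and the standard library are available. Lean on these libraries where they do the work, as an engineer would, in place of code of your own. Each camera call takes 0.05 s, during which the arm holds its last target. There are 200 camera calls.

## Working session

There is one attempt and no reset: what is moved stays moved. The work goes in short steps, Python scripts to look and compute and a tool call to move; the robot and the scene stay as the last step left them, time stands still between calls to the robot, and variables do not carry over. Pictures are saved under pics/ and viewed, at most 10 in all, crops included, and the job is handed in when it is done.

Besides the shell and the picture viewer there is one more tool, called as name(argument=value, ...), one argument or row to a line, values as JSON. move_arm: Moves the arm, as the interface text tells. Its arguments: {"type":"object","properties":{"plan":{"type":"array","items":{"type":"array"}}},"required":["plan"]}

```bash
mkdir -p pics; ls; python3 - <<'E'
from rig import ctrl
import cv2
for n in("side","top"):
    cv2.imwrite(f"pics/{n}0.png",ctrl.get_image(n)); c=ctrl.calibration(n); print(n,c)
print(ctrl.state(),ctrl.pinch_z)
E
```

```text
pics
side {'fx': 466.087649494051, 'fy': 466.087649494051, 'cx': 322.5435251309196, 'cy': 237.22531622663223, 'k1': -0.06398410820757751, 'R': array([[-0.93010895,  0.36656914,  0.02289971],
       [ 0.21602458,  0.59641999, -0.77305664],
       [-0.29703656, -0.71408001, -0.63392352]]), 't': array([ 398.20089618,  -89.54657081, 1386.15108168])}
top {'fx': 534.5261042821361, 'fy': 534.5261042821361, 'cx': 328.1631006031936, 'cy': 233.7956877374357, 'k1': -0.0773664652916971, 'R': array([[ 7.76337000e-05, -9.99976126e-01,  6.90945767e-03],
       [-9.86725322e-01, -1.19868390e-03, -1.62393664e-01],
       [ 1.62398069e-01, -6.80512963e-03, -9.86701858e-01]]), 't': array([  88.45513532,  474.05825132, 1205.21034973])}
{'time': 0.1, 'joints': array([-1.36821515,  0.53713792, -0.00445346,  1.53877875,  0.00260173,
        1.06731013, -0.07115963]), 'dq': array([-5.74504970e-04, -5.31169166e-04,  5.40074729e-05, -3.26702730e-03,
       -9.91623092e-04, -1.71248834e-05,  2.38804023e-04]), 'joint_torque': array([ 2.95166625e-03, -5.84563243e+01,  1.05200183e+00, -2.59781814e+01,
        1.25611026e-02,  4.53733199e-03, -8.86725871e-06]), 'tool_pos': array([172.51909889, 626.3759792 , 403.86781528]), 'tool_rot': array([-5.23512776e-05,  1.33924099e-01,  9.90991258e-01, -8.12492379e-04]), 'ft_force': array([ 0.31474304, -1.06089881,  0.0286737 ]), 'moment': array([-0.02063922, -0.00144675,  0.0249732 ]), 'grasp_force': 0.0, 'width': 85.40830509700768} 154.70000000000002
```

View pics/top0.png

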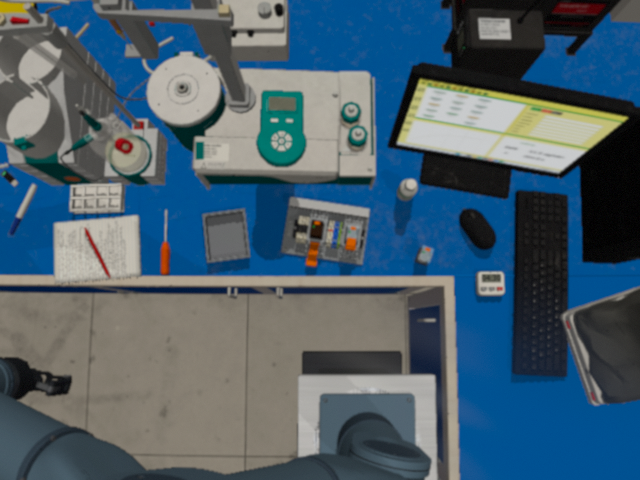

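View pics/side0.png

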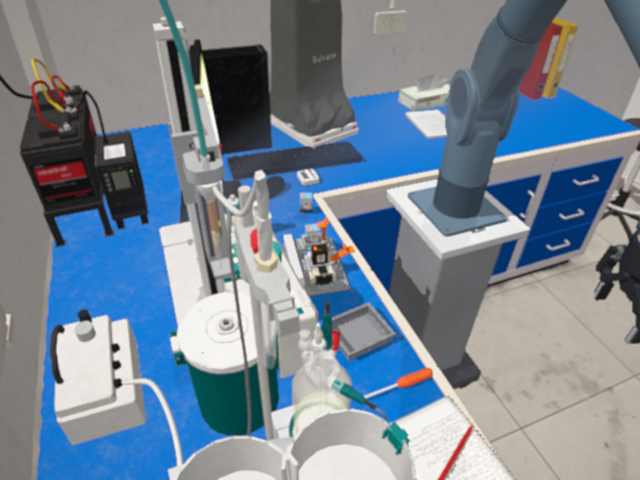

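Top view: the station is at about (325,230), with the burnt relay at (316,228), the open lever at (312,255), the new relay at (425,255) and the tray at (226,235). Both pictures are small, so I'll enlarge the crops.

```bash
python3 - <<'E'
import cv2,numpy as np
t=cv2.imread("pics/top0.png");s=cv2.imread("pics/side0.png")
def crop(i,x,y,w,h,k): return cv2.resize(i[y:y+h,x:x+w],None,fx=k,fy=k,interpolation=cv2.INTER_CUBIC)
a=crop(t,275,190,100,85,6); b=crop(t,410,240,30,30,6)
c=np.zeros((510,790,3),np.uint8); c[:,:600]=a; c[:180,605:785]=b
cv2.imwrite("pics/tc.png",c)
a=crop(s,280,210,90,85,6); b=crop(s,290,180,35,40,6)
c=np.zeros((510,760,3),np.uint8); c[:,:540]=a; c[:240,545:755]=b
cv2.imwrite("pics/sc.png",c)
E
```

```text
(no output)
```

View pics/tc.png

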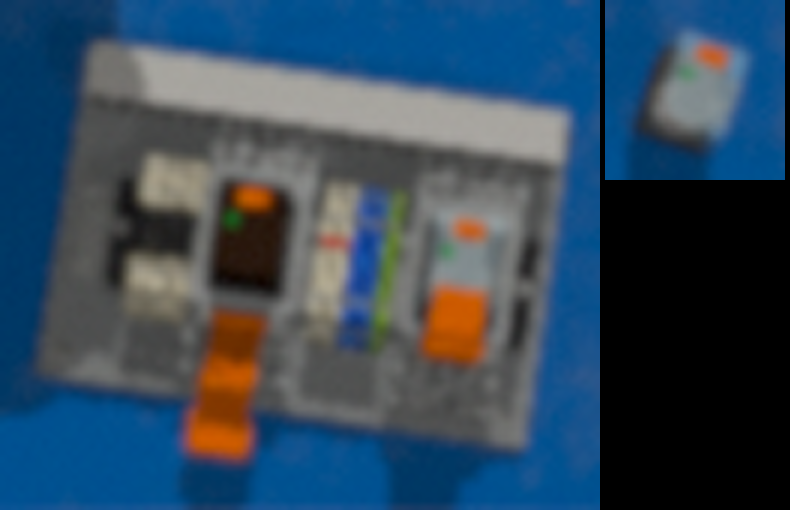

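View pics/sc.png

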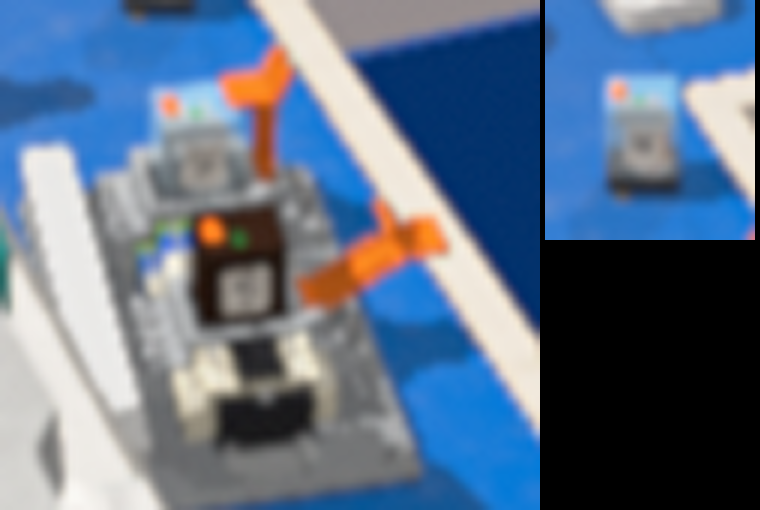

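The crops show the burnt relay's top face in the top image at about (310–324, 220–238), with its tab at (317,223). The new relay's tab is at (529−410…≈428,249), so all tabs face away from the robot. The station is yawed roughly −9°, and the lever leans out towards the robot. Next I'll measure tabs, LEDs and edges.

```bash
cat > h.py <<'E'
import cv2,numpy as np
from rig import ctrl
from scipy.spatial.transform import Rotation as Ro
def ray(n,p):
    c=ctrl.calibration(n);K=np.array([[c['fx'],0,c['cx']],[0,c['fy'],c['cy']],[0,0,1]])
    u=cv2.undistortPoints(np.array([[p]],float),K,np.array([c['k1'],0,0,0.]))[0,0]
    R=np.array(c['R']);return -R.T@c['t'],R.T@np.array([u[0],u[1],1])
def onz(n,p,z):
    o,d=ray(n,p);return o+d*(z-o[2])/d[2]
def tri(pt,ps):
    o1,d1=ray('top',pt);o2,d2=ray('side',ps)
    s=np.linalg.lstsq(np.c_[d1,-d2],o2-o1,rcond=None)[0]
    a,b=o1+s[0]*d1,o2+s[1]*d2;return (a+b)/2,np.linalg.norm(a-b)
def proj(n,X):
    c=ctrl.calibration(n);K=np.array([[c['fx'],0,c['cx']],[0,c['fy'],c['cy']],[0,0,1]])
    return cv2.projectPoints(np.array([X],float),cv2.Rodrigues(np.array(c['R']))[0],np.array(c['t'],float),K,np.array([c['k1'],0,0,0.]))[0][0,0]
def blobs(im,lo,hi,x,y,w,h,k=8,mn=40):
    """colour blobs in a window, at k-fold upsampling: centroid, area px, hsv"""
    i=cv2.resize(im[y:y+h,x:x+w],None,fx=k,fy=k,interpolation=cv2.INTER_CUBIC)
    m=cv2.inRange(cv2.cvtColor(i,cv2.COLOR_BGR2HSV),lo,hi)
    n,l,s,c=cv2.connectedComponentsWithStats(m)
    f=lambda p:(np.array(p)+.5)/k-.5+[x,y]
    out=[]
    for j in range(1,n):
        if s[j,4]<mn:continue
        cnt=max(cv2.findContours((l==j).astype(np.uint8),0,2)[0],key=cv2.contourArea)[:,0]
        out.append((f(c[j]),s[j,4]/k/k,f(cnt)))
    return out
E
python3 - <<'E'
from h import *
np.set_printoptions(precision=1,suppress=True)
t=cv2.imread("pics/top0.png");s=cv2.imread("pics/side0.png")
O=((3,150,120),(18,255,255));G=((50,90,40),(85,255,255))
for nm,im,w in(("top",t,(275,190,165,85)),("side",s,(280,180,90,115))):
    for k,c in(("orange",O),("green",G)):
        for p,a,cn in blobs(im,*c,*w): print(nm,k,p,round(a,1),[onz(nm,p,z)[:2] for z in(78,56)] if nm=="top" else '')
b=max(blobs(t,(0,60,10),(25,255,75),305,212,28,32),key=lambda r:r[1])
print("brown",b[0],b[1])
P=np.array([onz('top',q,78)[:2] for q in b[2]],np.float32)
r=cv2.minAreaRect(P);print(r,cv2.boxPoints(r))
tr=[r for r in blobs(t,(0,0,60),(180,70,200),195,200,60,72)]
for r in sorted(tr,key=lambda r:-r[1])[:3]:
    P=np.array([onz('top',q,24)[:2] for q in r[2]],np.float32);print("tray",cv2.minAreaRect(P))
# new relay
m=[r for r in blobs(t,(0,0,90),(180,95,255),412,238,26,28)]
for r in sorted(m,key=lambda r:-r[1])[:3]:
    P=np.array([onz('top',q,56)[:2] for q in r[2]],np.float32);q=cv2.minAreaRect(P);print("new",r[0],r[1],q,cv2.boxPoints(q))
E
```

```text
top orange [316.7 222.4] 19.1 [array([493.6, 114.8]), array([497.7, 115.2])]
top orange [352.8 227.9] 7.4 [array([481. ,  33.3]), array([484.9,  32.2])]
top orange [350.4 243.9] 109.6 [array([444.5,  39.1]), array([447.7,  38. ])]
top orange [314.4 243.4] 15.8 [array([445.7, 120. ]), array([448.9, 120.4])]
top orange [427.4 249. ] 5.7 [array([ 433.1, -134.3]), array([ 436.1, -138.6])]
top orange [311.7 257.2] 150.2 [array([414.5, 125.9]), array([417.2, 126.4])]
top green [313.1 226.1] 5.9 [array([485.1, 123.1]), array([489. , 123.5])]
top green [338.6 233.9] 0.6 [array([467.2,  65.6]), array([470.8,  65. ])]
side orange [323.2 226.4] 76.4 
side orange [341.7 252.7] 137.7 
side orange [314.8 248. ] 20.2 
side green [319.3 249.4] 3.5 
brown [316.5 230.6] 126.71875
((478.7131652832031, 115.78373718261719), (24.617931365966797, 37.77060317993164), 80.71910095214844) [[458.1 106.7]
 [495.4 100.6]
 [499.3 124.9]
 [462.1 131. ]]
tray ((472.9596252441406, 330.6334533691406), (117.9001235961914, 101.90132141113281), 7.787382125854492)
new [424.9 254.6] 161.09375 ((424.8341369628906, -133.11045837402344), (29.182567596435547, 37.66621780395508), 71.50086212158203) [[ 402.3 -141. ]
 [ 438.1 -152.9]
 [ 447.3 -125.2]
 [ 411.6 -113.3]]
```

```bash
cat >> h.py <<'E'
def rows(*tg):
    """targets (x,y,z of grasp point, angle in deg of tool y in world) -> shift, turn in move units"""
    s=ctrl.state();q=s['tool_rot'];R0=Ro.from_quat([q[1],q[2],q[3],q[0]]);p0=s['tool_pos']
    for x,y,z,a in tg:
        a=np.radians(a);ty=np.array([np.cos(a),np.sin(a),0]);tz=np.array([0,0,-1.]);tx=np.cross(ty,tz)
        R1=Ro.from_matrix(np.c_[tx,ty,tz])
        sh=R0.inv().apply(np.array([x,y,z+ctrl.pinch_z])-p0)/300
        print(np.round(sh,4),np.round((R0.inv()*R1).as_rotvec()/(np.pi/2),4))
def st():
    s=ctrl.state();print('t',s['time'],'grasp pt',np.round(s['tool_pos']-[0,0,ctrl.pinch_z],1),'F',np.round(s['ft_force'],1),'w',round(s['width'],1),round(s['grasp_force'],1))
E
python3 - <<'E'
from h import *
np.set_printoptions(precision=2,suppress=True)
print(tri((316.7,222.4),(314.8,248.0)), tri((313.1,226.1),(319.3,249.4)))
rows((325,370,240,81),(479.3,115.7,180,81))
s=ctrl.state();print(Ro.from_quat(np.roll(s['tool_rot'],-1)).as_matrix())
E
```

```text
(array([494.28, 114.62,  77.37]), np.float64(1.3706663359453637)) (array([485.87, 122.69,  77.04]), np.float64(1.4698066663575566))
[-0.72 -0.69  0.03] [-0.    0.   -0.07]
[-1.44 -1.37  0.23] [-0.    0.   -0.07]
[[-0.96  0.27 -0.  ]
 [ 0.27  0.96 -0.  ]
 [-0.   -0.   -1.  ]]
```

move_arm(
  plan=[
    [[-0.12,-0.115,0.0],[0,0,-0.07],1],
    [[-0.24,-0.23,0.0],[0,0,-0.07],1],
    [[-0.36,-0.345,0.0],[0,0,-0.07],1],
    [[-0.48,-0.46,0.0],[0,0,-0.07],1],
    [[-0.6,-0.575,0.02],[0,0,-0.07],1],
    [[-0.72,-0.69,0.03],[0,0,-0.07],1],
    [[-0.72,-0.69,0.03],[0,0,-0.07],1],
    [[-0.72,-0.69,0.03],[0,0,-0.07],1],
  ],
)

```text
time: 0.9
tool_pos: [326.5, 368.8, 395.6]
tool_rot: [-0.0, 0.081, 0.997, -0.0]
ft_force: [-0.8, 0.6, -0.1]
width: 85.7
grasp_force: 0.0
```

```bash
python3 - <<'E'
from h import *
st();rows((479.3,115.7,150,81))
E
```

```text
t 0.9 grasp pt [326.5 368.8 240.9] F [-0.8  0.6 -0.1] w 85.7 0.0
[-0.6387 -0.7506  0.3032] [-0.0002 -0.0001 -0.0029]
```

move_arm(
  plan=[
    [[-0.1,-0.12,0.05],[0,0,-0.003],0.7],
    [[-0.22,-0.25,0.1],[0,0,-0.003],0.7],
    [[-0.33,-0.38,0.15],[0,0,-0.003],0.7],
    [[-0.44,-0.51,0.2],[0,0,-0.003],0.7],
    [[-0.55,-0.64,0.25],[0,0,-0.003],0.7],
    [[-0.639,-0.751,0.303],[0,0,-0.003],0.7],
    [[-0.639,-0.751,0.303],[0,0,-0.003],0.7],
    [[-0.639,-0.751,0.303],[0,0,-0.003],0.7],
  ],
)

```text
time: 1.7
tool_pos: [480.0, 116.7, 304.0]
tool_rot: [-0.001, 0.078, 0.997, -0.0]
ft_force: [0.3, 0.3, 0.3]
width: 60.0
grasp_force: 0.0
```

```bash
python3 - <<'E'
from h import *
st();rows((479.3,115.7,100,81),(479.3,115.7,65,81))
a=ctrl.get_image('top');b=ctrl.get_image('side')
f=lambda i,x,y,w,h:cv2.resize(i[y:y+h,x:x+w],(390,390*h//w),interpolation=cv2.INTER_CUBIC)
cv2.imwrite('pics/a.png',np.hstack([f(a,265,180,110,110),f(b,270,190,110,110)]))
E
```

```text
t 1.7 grasp pt [480.  116.7 149.3] F [0.3 0.3 0.3] w 60.0 0.0
[ 0.0017 -0.0035  0.1644] [-0.0005 -0.0007  0.0008]
[ 0.0016 -0.0034  0.2811] [-0.0005 -0.0007  0.0008]
```

View pics/a.png

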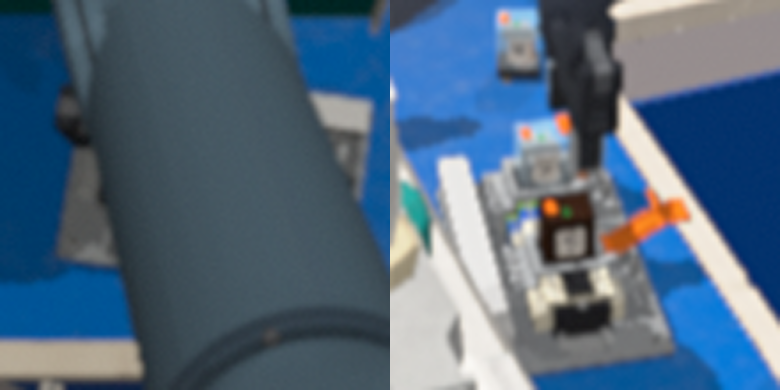

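The side view shows the gripper above the relay with the fingers lined up along its depth. The top view is hidden by the arm. I'll check the projection and descend.

move_arm(
  plan=[
    [[0.0,-0.0035,0.08],[0,0,0],0.7],
    [[0.002,-0.0035,0.164],[0,0,0],0.7],
    [[0.002,-0.0035,0.164],[0,0,0],0.7],
    [[0.002,-0.0035,0.22],[0,0,0],0.7],
    [[0.002,-0.0035,0.255],[0,0,0],0.7],
    [[0.002,-0.0035,0.28],[0,0,0],0.7],
    [[0.002,-0.0035,0.281],[0,0,0],0.7],
    [[0.002,-0.0035,0.281],[0,0,0],0.7],
  ],
)

```text
time: 2.6
tool_pos: [478.9, 116.3, 220.9]
tool_rot: [0.0, 0.077, 0.997, 0.0]
ft_force: [0.6, 0.0, -0.5]
width: 59.9
grasp_force: 0.0
```

```bash
python3 - <<'E'
from h import *
st();b=ctrl.get_image('side')
f=lambda i,x,y,w,h,k:cv2.resize(i[y:y+h,x:x+w],None,fx=k,fy=k,interpolation=cv2.INTER_CUBIC)
cv2.imwrite('pics/b.png',f(b,290,205,80,70,7))
E
```

```text
t 2.6 grasp pt [478.9 116.3  66.2] F [ 0.6  0.  -0.5] w 59.9 0.0
```

View pics/b.png

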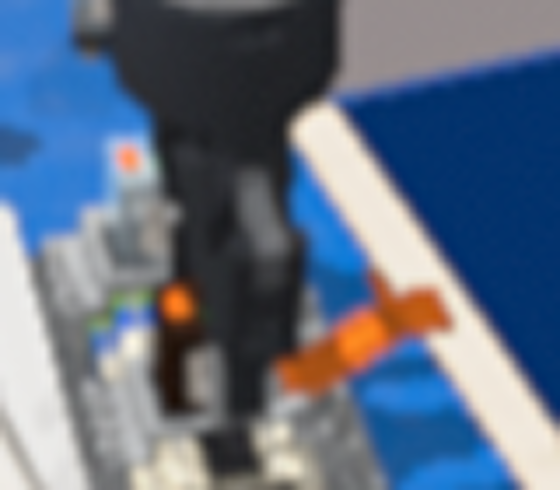

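The near finger stands beside the burnt relay, centred once parallax is allowed for, and is clear of the lever. Closing.

move_arm(
  plan=[
    [[0,0,0],[0,0,0],0],
    [[0,0,0],[0,0,0],0],
    [[0,0,0],[0,0,0],0],
    [[0,0,0],[0,0,0],0],
    [[0,0,0],[0,0,0],0],
    [[0,0,0],[0,0,0],0],
    [[0,0,0],[0,0,0],0],
    [[0,0,0],[0,0,0],0],
  ],
)

```text
time: 3.45
tool_pos: [479.1, 116.0, 221.0]
tool_rot: [0.0, 0.077, 0.997, 0.0]
ft_force: [-0.9, 0.7, 5.8]
width: 26.8
grasp_force: 59.2
```

```bash
python3 - <<'E'
from h import *
st();print(ctrl.state()['tool_rot'],ctrl.state()['moment'])
E
```

```text
t 3.45 grasp pt [479.1 116.   66.3] F [-0.9  0.7  5.8] w 26.8 59.2
[3.83031152e-04 7.70452638e-02 9.97027502e-01 2.03479865e-04] [ 0.02899149  0.22436784 -0.03954742]
```

move_arm(
  plan=[
    [[0,0,-0.02],[0,0,0],0],
    [[0,0,-0.04],[0,0,0],0],
    [[0,0,-0.07],[0,0,0],0],
    [[0,0,-0.12],[0,0,0],0],
    [[0,0,-0.2],[0,0,0],0],
    [[0,0,-0.3],[0,0,0],0],
    [[0,0,-0.35],[0,0,0],0],
    [[0,0,-0.35],[0,0,0],0],
  ],
)

```text
time: 4.25
tool_pos: [479.6, 116.2, 328.0]
tool_rot: [0.002, 0.077, 0.997, 0.001]
ft_force: [0.2, -0.6, -0.8]
width: 27.1
grasp_force: 59.0
```

```bash
python3 - <<'E'
from h import *
st();rows((473,331,140,82.2),(473,331,70,82.2),(473,331,50,82.2))
E
```

```text
t 4.25 grasp pt [479.6 116.2 173.3] F [ 0.2 -0.6 -0.8] w 27.1 59.0
[0.1323 0.704  0.1122] [ 0.0015  0.0027 -0.0115]
[0.1333 0.7034 0.3455] [ 0.0015  0.0027 -0.0115]
[0.1336 0.7032 0.4122] [ 0.0015  0.0027 -0.0115]
```

move_arm(
  plan=[
    [[0.03,0.14,0.0],[0,0,0],0],
    [[0.06,0.29,0.0],[0,0,0],0],
    [[0.09,0.44,0.02],[0,0,0],0],
    [[0.11,0.58,0.06],[0,0,0],0],
    [[0.133,0.704,0.11],[0,0,0],0],
    [[0.133,0.704,0.2],[0,0,0],0],
    [[0.133,0.703,0.32],[0,0,0],0],
    [[0.133,0.703,0.345],[0,0,0],0],
  ],
)

```text
time: 5.05
tool_pos: [469.6, 329.4, 217.7]
tool_rot: [-0.003, 0.077, 0.997, -0.003]
ft_force: [-0.4, -0.0, -0.9]
width: 27.0
grasp_force: 59.1
```

```bash
python3 - <<'E'
from h import *
st();rows((473,331,49,82.2))
E
```

```text
t 5.05 grasp pt [469.6 329.4  63. ] F [-0.4 -0.  -0.9] w 27.0 59.1
[-0.0106  0.0073  0.0465] [-0.0038 -0.0035 -0.011 ]
```

move_arm(
  plan=[
    [[0,0,0.0],[0,0,0],0],
    [[0,0,0.02],[0,0,0],0],
    [[0,0,0.04],[0,0,0],0],
    [[0,0,0.055],[0,0,0],0],
    [[0,0,0.063],[0,0,0],0],
    [[0,0,0.063],[0,0,0],0],
    [[0,0,0.063],[0,0,0],0],
  ],
)

```text
time: 5.75
tool_pos: [471.8, 330.6, 203.3]
tool_rot: [0.0, 0.077, 0.997, 0.0]
ft_force: [0.5, 0.2, -0.6]
width: 26.9
grasp_force: 59.1
```

```bash
python3 - <<'E'
from h import *
st()
E
```

```text
t 5.75 grasp pt [471.8 330.6  48.6] F [ 0.5  0.2 -0.6] w 26.9 59.1
```

move_arm(
  plan=[
    [[0,0,0.003],[0,0,0],0],
    [[0,0,0.003],[0,0,0],0.6],
    [[0,0,0.003],[0,0,0],0.6],
    [[0,0,0.003],[0,0,0],0.6],
    [[0,0,0.003],[0,0,0],0.6],
    [[0,0,-0.08],[0,0,0],0.6],
    [[0,0,-0.24],[0,0,0],0.6],
    [[0,0,-0.35],[0,0,0],0.6],
  ],
)

```text
time: 6.55
tool_pos: [472.1, 330.6, 310.3]
tool_rot: [0.001, 0.077, 0.997, 0.0]
ft_force: [0.6, 0.1, 0.2]
width: 51.4
grasp_force: 0.0
```

```bash
python3 - <<'E'
from h import *
st();rows((450,100,160,77),(425,-133.5,130,71.5))
s=ctrl.get_image('side');cv2.imwrite('pics/c.png',s)
for c in [((3,150,120),(18,255,255)),((0,60,10),(25,255,75))]:
  for r in blobs(s,*c,290,190,110,180):
    if r[1]>4: print(r[0],r[1])
print(proj('side',(472,331,59)),proj('side',(472,331,31)))
E
```

```text
t 6.55 grasp pt [472.1 330.6 155.6] F [0.6 0.1 0.2] w 51.4 0.0
[-0.0455 -0.7709 -0.0153] [0.0007 0.0007 0.0462]
[-0.0827 -1.5529  0.084 ] [0.0007 0.0006 0.1073]
[323.18571063 226.4319274 ] 76.40625
[341.70902116 252.67587302] 147.65625
[354.44613188 316.90284268] 30.09375
[358.75644587 321.49050608] 195.4375
[361.7066448  315.77724335] [360.68767418 324.50123123]
```

The side view detects the burnt relay standing in the tray at pixel (358,321). Now for the new relay.

move_arm(
  plan=[
    [[-0.01,-0.14,0],[0,0,0.02],0.6],
    [[-0.02,-0.3,0],[0,0,0.046],0.6],
    [[-0.03,-0.45,0],[0,0,0.046],0.6],
    [[-0.04,-0.6,-0.01],[0,0,0.046],0.6],
    [[-0.05,-0.75,-0.01],[0,0,0.07],0.6],
    [[-0.06,-0.9,-0.01],[0,0,0.1],0.6],
    [[-0.06,-1.0,0],[0,0,0.107],0.6],
    [[-0.06,-1.0,0],[0,0,0.107],0.6],
  ],
)

```text
time: 7.4
tool_pos: [442.5, 27.0, 307.8]
tool_rot: [-0.0, 0.164, 0.986, -0.001]
ft_force: [-0.0, 0.5, -0.0]
width: 51.3
grasp_force: 0.0
```

```bash
python3 - <<'E'
from h import *
st();rows((425,-133.5,130,71.5),(425,-133.5,80,71.5),(425,-133.5,44,71.5))
E
```

```text
t 7.4 grasp pt [442.5  27.  153.1] F [-0.   0.5 -0. ] w 51.3 0.0
[-0.1181 -0.5249  0.0782] [-0.0013 -0.0003 -0.0042]
[-0.1181 -0.5246  0.2448] [-0.0013 -0.0003 -0.0042]
[-0.1182 -0.5243  0.3648] [-0.0013 -0.0003 -0.0042]
```

move_arm(
  plan=[
    [[-0.03,-0.14,0],[0,0,0],0.6],
    [[-0.07,-0.29,0],[0,0,0],0.6],
    [[-0.1,-0.43,0.03],[0,0,-0.004],0.6],
    [[-0.118,-0.525,0.08],[0,0,-0.004],0.6],
    [[-0.118,-0.525,0.15],[0,0,-0.004],0.6],
    [[-0.118,-0.525,0.18],[0,0,-0.004],0.6],
    [[-0.118,-0.525,0.18],[0,0,-0.004],0.6],
    [[-0.118,-0.525,0.18],[0,0,-0.004],0.6],
  ],
)

```text
time: 8.2
tool_pos: [427.7, -128.3, 254.4]
tool_rot: [0.0, 0.156, 0.988, 0.0]
ft_force: [0.6, -0.4, 0.6]
width: 51.0
grasp_force: 0.0
```

```bash
python3 - <<'E'
from h import *
st();rows((425,-133.5,44.3,71.5))
b=ctrl.get_image('side')
f=lambda i,x,y,w,h,k:cv2.resize(i[y:y+h,x:x+w],None,fx=k,fy=k,interpolation=cv2.INTER_CUBIC)
cv2.imwrite('pics/d.png',f(b,270,155,80,70,7))
E
```

```text
t 8.2 grasp pt [ 427.7 -128.3   99.7] F [ 0.6 -0.4  0.6] w 51.0 0.0
[ 0.0033 -0.0194  0.1846] [0.0003 0.0001 0.0058]
```

View pics/d.png

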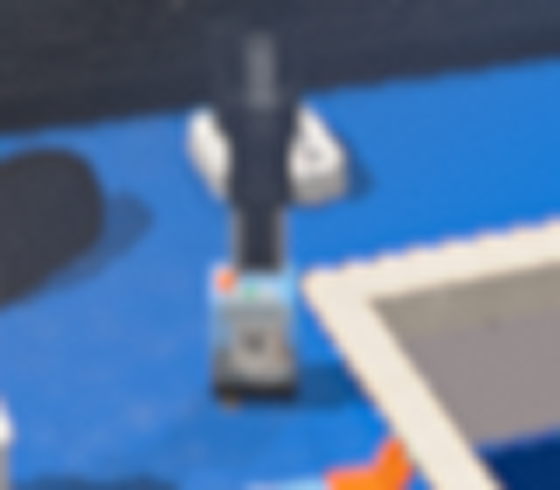

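The gripper hangs over the new relay, whose tab is at crop (226,282) at its far (+x) end. I'll finish centring at this height, then go down.

move_arm(
  plan=[
    [[0.003,-0.0194,0.0],[0,0,0.006],0.7],
    [[0.003,-0.0194,0.0],[0,0,0.006],0.7],
    [[0.003,-0.0194,0.04],[0,0,0.006],0.7],
    [[0.003,-0.0194,0.1],[0,0,0.006],0.7],
    [[0.003,-0.0194,0.16],[0,0,0.006],0.7],
    [[0.003,-0.0194,0.1846],[0,0,0.006],0.7],
    [[0.003,-0.0194,0.1846],[0,0,0.006],0.7],
    [[0.003,-0.0194,0.1846],[0,0,0.006],0.7],
  ],
)

```text
time: 9.05
tool_pos: [424.6, -134.6, 198.8]
tool_rot: [0.0, 0.162, 0.987, -0.0]
ft_force: [-0.3, -0.6, -0.4]
width: 59.6
grasp_force: 0.0
```

```bash
python3 - <<'E'
from h import *
st();rows((425,-133.5,44.3,71.5))
E
```

```text
t 9.05 grasp pt [ 424.6 -134.6   44.1] F [-0.3 -0.6 -0.4] w 59.6 0.0
[-0.0001  0.004  -0.0006] [-0.      0.     -0.0017]
```

move_arm(
  plan=[
    [[0,0.004,0],[0,0,0],0],
    [[0,0.004,0],[0,0,0],0],
    [[0,0.004,0],[0,0,0],0],
    [[0,0.004,0],[0,0,0],0],
    [[0,0.004,0],[0,0,0],0],
    [[0,0.004,0],[0,0,0],0],
    [[0,0.004,0],[0,0,0],0],
    [[0,0.004,0],[0,0,0],0],
  ],
)

```text
time: 9.85
tool_pos: [425.3, -133.4, 199.4]
tool_rot: [0.001, 0.162, 0.987, 0.0]
ft_force: [-0.6, 0.7, 7.3]
width: 26.7
grasp_force: 58.7
```

move_arm(
  plan=[
    [[0,0.004,-0.02],[0,0,0],0],
    [[0,0.004,-0.08],[0,0,0],0],
    [[0,0.004,-0.2],[0,0,0],0],
    [[0,0.004,-0.3],[0,0,0],0],
    [[0,0.004,-0.42],[0,0,0],0],
    [[0,0.004,-0.42],[0,0,0],0],
    [[0,0.004,-0.42],[0,0,0],0],
  ],
)

```text
time: 10.55
tool_pos: [425.3, -132.1, 325.4]
tool_rot: [0.001, 0.162, 0.987, 0.0]
ft_force: [0.3, -0.1, -0.8]
width: 26.8
grasp_force: 59.0
```

```bash
python3 - <<'E'
from h import *
st()
s=ctrl.get_image('side');cv2.imwrite('pics/e.png',s)
p=ctrl.state()['tool_pos']-[0,0,ctrl.pinch_z]
print(ctrl.state()['tool_rot'],proj('side',p))
u=proj('side',p).astype(int)
for c in [((3,150,120),(18,255,255)),((50,60,40),(90,255,255))]:
  for r in blobs(s,*c,u[0]-20,u[1]-22,40,44,mn=10): print(r[0],r[1])
E
```

```text
t 10.55 grasp pt [ 425.3 -132.1  170.7] F [ 0.3 -0.1 -0.8] w 26.8 59.0
[-1.88915973e-04  1.61842517e-01  9.86816575e-01  1.08763073e-04] [307.04678678 159.69939203]
```

```bash
python3 - <<'E'
from h import *
rows((479.1,116.0,170,81.2))
E
```

```text
[ 9.290e-02  8.411e-01 -6.000e-04] [ 1.000e-04 -3.000e-04 -1.092e-01]
```

move_arm(
  plan=[
    [[0.02,0.14,0],[0,0,-0.02],0],
    [[0.03,0.28,0],[0,0,-0.04],0],
    [[0.05,0.43,0],[0,0,-0.06],0],
    [[0.065,0.58,0],[0,0,-0.08],0],
    [[0.08,0.72,0],[0,0,-0.1],0],
    [[0.093,0.82,0],[0,0,-0.109],0],
    [[0.093,0.841,0],[0,0,-0.109],0],
    [[0.093,0.841,0],[0,0,-0.109],0],
  ],
)

```text
time: 11.4
tool_pos: [479.0, 116.6, 323.3]
tool_rot: [-0.001, 0.076, 0.997, -0.0]
ft_force: [0.1, -0.8, -0.5]
width: 26.8
grasp_force: 59.2
```

```bash
python3 - <<'E'
from h import *
st();rows((479.1,116,96,81.2))
E
```

```text
t 11.4 grasp pt [479.  116.6 168.6] F [ 0.1 -0.8 -0.5] w 26.8 59.2
[-0.001  -0.0015  0.2421] [-0.0007 -0.0015  0.001 ]
```

move_arm(
  plan=[
    [[-0.001,-0.0015,0.08],[0,0,0.001],0],
    [[-0.001,-0.0015,0.18],[0,0,0.001],0],
    [[-0.001,-0.0015,0.242],[0,0,0.001],0],
    [[-0.001,-0.0015,0.242],[0,0,0.001],0],
    [[-0.001,-0.0015,0.242],[0,0,0.001],0],
    [[-0.001,-0.0015,0.242],[0,0,0.001],0],
  ],
)

```text
time: 12.0
tool_pos: [480.2, 114.6, 253.0]
tool_rot: [0.001, 0.078, 0.997, 0.0]
ft_force: [0.1, 1.2, -0.1]
width: 26.9
grasp_force: 59.1
```

```bash
python3 - <<'E'
from h import *
np.set_printoptions(precision=2,suppress=True)
st();p=ctrl.state()['tool_pos']-[0,0,ctrl.pinch_z];print(ctrl.state()['tool_rot'])
b=cv2.imread('pics/b.png')
s=ctrl.get_image('side')
O=((3,130,110),(18,255,255))
tab0=np.array([494.28,114.62,77.37]);print('proj old tab',proj('side',tab0))
for r in blobs(b,*O,20*7//7,40,240,300,k=1,mn=20): print('b',(r[0]+.5)/7-.5+[290,205],r[1]/49)
e=tab0+[0,0,p[2]-66.3+0.4] # relay top when at grasp height 66.7 is 78
print('expected',proj('side',e), 'per 1mm x',proj('side',e+[1,0,0])-proj('side',e),'per 1mm y',proj('side',e+[0,1,0])-proj('side',e))
for r in blobs(s,*O,295,205,35,50,mn=10): print(r[0],r[1])
f=lambda i,x,y,w,h,k:cv2.resize(i[y:y+h,x:x+w],None,fx=k,fy=k,interpolation=cv2.INTER_CUBIC)
cv2.imwrite('pics/f.png',np.hstack([f(s,290,205,55,70,7),b[:490,:385]]))
E
```

```text
t 12.0 grasp pt [480.2 114.6  98.3] F [ 0.1  1.2 -0.1] w 26.9 59.1
[0.   0.08 1.   0.  ]
proj old tab [315.08 248.07]
b [307.93 227.21] 2.0
b [314.81 247.93] 21.53061224489796
expected [315.26 237.54] per 1mm x [-0.4   0.09] per 1mm y [0.15 0.26]
[307.92 227.2 ] 1.890625
[315.74 236.9 ] 7.4375
```

View pics/f.png

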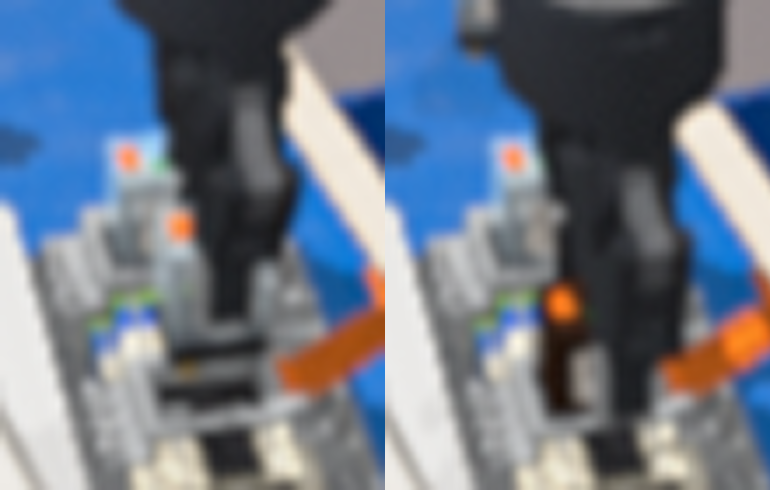

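The new relay is held above the socket, with its tab at (315.8,237). It sits about 3 mm to −x in the grip compared with the old one. I'll shift +3 mm along the station's x and recheck once settled.

```bash
python3 - <<'E'
from h import *
rows((482.1,115.5,92,81.2))
E
```

```text
[-0.0058  0.0032  0.0215] [ 0.0004  0.0011 -0.0019]
```

move_arm(
  plan=[
    [[-0.008,0.001,0.02],[0,0,0],0],
    [[-0.008,0.001,0.02],[0,0,0],0],
    [[-0.008,0.001,0.02],[0,0,0],0],
    [[-0.008,0.001,0.02],[0,0,0],0],
    [[-0.008,0.001,0.02],[0,0,0],0],
  ],
)

```text
time: 12.55
tool_pos: [482.1, 115.2, 246.2]
tool_rot: [0.0, 0.078, 0.997, 0.0]
ft_force: [0.6, -0.2, -1.3]
width: 26.5
grasp_force: 59.1
```

```bash
python3 - <<'E'
from h import *
np.set_printoptions(precision=2,suppress=True)
st();p=ctrl.state()['tool_pos']-[0,0,ctrl.pinch_z];print(ctrl.state()['tool_rot'])
s=ctrl.get_image('side')
tab0=np.array([494.28,114.62,77.37]);e=tab0+[0,0,p[2]-66.7]
print('want',proj('side',e)+[-.27,-.14])
b=cv2.resize(cv2.imread('pics/b.png'),None,fx=8/7,fy=8/7)
for lo in(90,130,160):
  for r in blobs(s,(3,lo,100),(18,255,255),305,220,20,30,mn=10): print(lo,r[0],r[1],r[2].min(0),r[2].max(0))
side0=cv2.imread('pics/side0.png')
for r in blobs(side0,(3,130,100),(18,255,255),308,240,14,16,mn=10): print('old',r[0],r[1],r[2].min(0),r[2].max(0))
rows((482.1,115.5,74,81.2),(482.1,115.5,66.7,81.2))
cv2.imwrite('pics/g.png',cv2.resize(s[205:275,290:345],None,fx=7,fy=7,interpolation=cv2.INTER_CUBIC))
E
```

```text
t 12.55 grasp pt [482.1 115.2  91.5] F [ 0.6 -0.2 -1.3] w 26.5 59.1
[0.   0.08 1.   0.  ]
want [314.95 239.91]
90 [307.94 227.25] 5.03125 [306.81 225.94] [309.06 228.56]
90 [315.05 239.49] 12.21875 [313.06 237.56] [316.94 241.31]
130 [307.92 227.21] 1.875 [307.31 226.44] [308.56 227.94]
130 [315.25 239.52] 7.828125 [313.56 238.06] [316.81 240.94]
160 [315.3  239.54] 4.359375 [314.06 238.56] [316.69 240.56]
old [314.83 248.01] 24.21875 [312.19 245.31] [317.56 250.69]
[0.   0.   0.06] [ 0.  0. -0.]
[0.   0.   0.08] [ 0.  0. -0.]
```

move_arm(
  plan=[
    [[-0.0015,0.0005,0.02],[0,0,0],0],
    [[-0.0015,0.0005,0.035],[0,0,0],0],
    [[-0.0015,0.0005,0.045],[0,0,0],0],
    [[-0.0015,0.0005,0.05],[0,0,0],0],
    [[-0.0015,0.0005,0.055],[0,0,0],0],
    [[-0.0015,0.0005,0.055],[0,0,0],0],
  ],
)

```text
time: 13.2
tool_pos: [482.6, 115.2, 229.5]
tool_rot: [-0.0, 0.078, 0.997, -0.0]
ft_force: [0.0, -0.0, -0.9]
width: 26.8
grasp_force: 59.1
```

```bash
python3 - <<'E'
from h import *
st();print(ctrl.state()['moment'])
E
```

```text
t 13.2 grasp pt [482.6 115.2  74.8] F [ 0.  -0.  -0.9] w 26.8 59.1
[0.02213862 0.01028566 0.02639707]
```

move_arm(
  plan=[
    [[0,0,0.008],[0,0,0],0],
    [[0,0,0.015],[0,0,0],0],
    [[0,0,0.021],[0,0,0],0],
    [[0,0,0.026],[0,0,0],0],
    [[0,0,0.026],[0,0,0],0],
    [[0,0,0.026],[0,0,0],0],
  ],
)

```text
time: 13.8
tool_pos: [482.6, 115.2, 221.8]
tool_rot: [-0.0, 0.078, 0.997, -0.0]
ft_force: [0.6, -0.2, -0.5]
width: 26.6
grasp_force: 59.1
```

```bash
python3 - <<'E'
from h import *
st();print(ctrl.state()['moment'])
E
```

```text
t 13.8 grasp pt [482.6 115.2  67.1] F [ 0.6 -0.2 -0.5] w 26.6 59.1
[ 0.01326716 -0.06712379  0.00579883]
```

move_arm(
  plan=[
    [[0,0,0.003],[0,0,0],0],
    [[0,0,0.006],[0,0,0],0],
    [[0,0,0.006],[0,0,0],0],
    [[0,0,0.006],[0,0,0],0],
  ],
)

```text
time: 14.2
tool_pos: [482.8, 115.1, 221.4]
tool_rot: [0.0, 0.078, 0.997, 0.0]
ft_force: [-4.4, -1.2, 18.3]
width: 26.7
grasp_force: 61.7
```

```bash
python3 - <<'E'
from h import *
st()
E
```

```text
t 14.2 grasp pt [482.8 115.1  66.7] F [-4.4 -1.2 18.3] w 26.7 61.7
```

Firm stop at 66.7 mm, exactly the home height. Releasing and rising.

move_arm(
  plan=[
    [[0,0,0.003],[0,0,0],0.5],
    [[0,0,0.0],[0,0,0],0.5],
    [[0,0,0.0],[0,0,0],0.5],
    [[0,0,0.0],[0,0,0],0.5],
    [[0,0,-0.05],[0,0,0],0.5],
    [[0,0,-0.15],[0,0,0],0.5],
    [[0,0,-0.27],[0,0,0],0.5],
    [[0,0,-0.27],[0,0,0],0.3],
  ],
)

```text
time: 15.0
tool_pos: [484.3, 115.5, 304.7]
tool_rot: [0.003, 0.078, 0.997, 0.001]
ft_force: [0.4, 1.0, -0.2]
width: 29.4
grasp_force: 0.0
```

```bash
python3 - <<'E'
from h import *
np.set_printoptions(precision=2,suppress=True)
st();s=ctrl.get_image('side')
print('want',proj('side',[494.28,114.62,77.4])+[-.27,-.14])
for lo in(90,130):
  for r in blobs(s,(3,lo,100),(18,255,255),290,215,80,60,mn=10): print(lo,r[0],r[1],r[2].min(0),r[2].max(0))
# lever outline from both first pictures
t=cv2.imread('pics/top0.png');s0=cv2.imread('pics/side0.png')
for n,im,w in(('top',t,(300,236,24,36)),('side',s0,(325,235,35,30))):
  r=max(blobs(im,(3,130,100),(18,255,255),*w),key=lambda r:r[1]);c=r[2]
  print(n,r[0],'L',c[c[:,0].argmin()],'R',c[c[:,0].argmax()],'T',c[c[:,1].argmin()],'B',c[c[:,1].argmax()])
# predicted lever for angles: top and tab tip
S=np.array([479.6,115.7]);ux=np.array([np.cos(np.radians(-8.9)),np.sin(np.radians(-8.9))]);uy=np.array([-ux[1],ux[0]])
for a in(.7,.8,.9,1.0,1.1,1.2,1.3):
  q=lambda l,ex,y=0:np.r_[S+ux*(-29.5-l*np.sin(a)-ex*np.cos(a))+uy*y,34+l*np.cos(a)-ex*np.sin(a)]
  print(a,q(47,2),'tip',q(59,10),proj('top',q(59,10)),proj('side',q(59,10)),proj('top',q(47,2)),proj('side',q(47,2)))
cv2.imwrite('pics/i.png',cv2.resize(s[205:275,290:370],None,fx=7,fy=7,interpolation=cv2.INTER_CUBIC))
E
```

```text
t 15.0 grasp pt [484.3 115.5 150. ] F [ 0.4  1.  -0.2] w 29.4 0.0
want [314.81 247.92]
90 [307.95 227.26] 5.0625 [306.81 225.94] [309.06 228.56]
90 [323.53 237.08] 13.890625 [321.81 234.44] [325.19 239.56]
90 [341.63 252.58] 173.578125 [329.06 242.94] [354.19 261.19]
90 [314.18 247.64] 8.40625 [312.56 246.06] [315.56 249.44]
130 [307.93 227.21] 1.90625 [307.31 226.44] [308.56 227.94]
130 [323.59 237.08] 9.0625 [322.19 235.06] [324.94 239.06]
130 [341.66 252.63] 152.28125 [329.44 243.44] [353.81 260.69]
130 [314.15 247.66] 3.984375 [313.19 246.56] [315.06 248.81]
top [312.37 253.93] L [305.94 262.44] R [318.81 243.56] T [311.44 241.19] B [312.81 265.81]
side [341.67 252.63] L [329.44 256.56] R [353.81 250.69] T [342.94 243.44] B [334.44 260.69]
0.7 [419.03 125.18  68.66] tip [405.35 127.33  72.68] [311.07 261.5 ] [351.24 244.56] [312.1  255.66] [345.63 246.54]
0.8 [415.77 125.7   65.31] tip [401.76 127.89  67.93] [310.86 263.32] [352.56 245.87] [311.9  257.28] [346.87 247.42]
0.9 [412.85 126.15  61.65] tip [398.65 128.38  62.84] [310.7  264.93] [353.67 247.3 ] [311.73 258.75] [347.95 248.41]
1.0 [410.31 126.55  57.71] tip [396.07 128.78  57.46] [310.57 266.32] [354.56 248.83] [311.59 260.06] [348.88 249.5 ]
1.1 [408.18 126.88  53.54] tip [394.03 129.1   51.85] [310.49 267.46] [355.22 250.46] [311.48 261.2 ] [349.63 250.68]
1.2 [406.46 127.15  49.17] tip [392.55 129.33  46.06] [310.45 268.36] [355.64 252.15] [311.4  262.16] [350.21 251.93]
1.3 [405.18 127.35  44.65] tip [391.65 129.47  40.15] [310.46 269.  ] [355.83 253.91] [311.36 262.93] [350.6  253.25]
```

View pics/i.png

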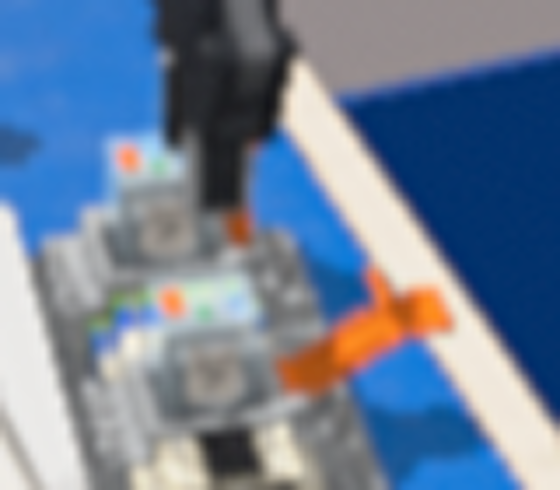

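The new relay sits home, its tab at (314.2,247.6) where the old one's was. The lever is at about 0.9 rad, with the thumb-tab end near (398,128,63). I'll push it from outside with closed fingers, checking first that I can reach that spot from above.

```bash
python3 - <<'E'
from h import *
rows((380,131,130,81.2))
E
```

```text
[ 0.3491 -0.0025  0.0591] [ 0.0014  0.0026 -0.0013]
```

move_arm(
  plan=[
    [[0.12,0,0],[0,0,0],0],
    [[0.24,0,0],[0,0,0],0],
    [[0.33,0,0.03],[0,0,0],0],
    [[0.35,-0.002,0.059],[0,0,0],0],
    [[0.35,-0.002,0.059],[0,0,0],0],
    [[0.35,-0.002,0.059],[0,0,0],0],
    [[0.35,-0.002,0.059],[0,0,0],0],
  ],
)

```text
time: 15.75
tool_pos: [380.1, 130.9, 283.4]
tool_rot: [0.001, 0.078, 0.997, 0.0]
ft_force: [-0.2, 0.7, -0.4]
width: -0.1
grasp_force: 0.0
```

```bash
python3 - <<'E'
from h import *
st();print(ctrl.state()['joints'],ctrl.state()['tool_rot']);rows((380,131,85,81.2),(380,131,62,81.2))
E
```

```text
t 15.75 grasp pt [380.1 130.9 128.7] F [-0.2  0.7 -0.4] w -0.1 0.0
[-0.55395567  0.33410123  0.12768571  2.2615246  -0.07944474  0.54868629
  1.04865881] [6.16227166e-04 7.82444981e-02 9.96934000e-01 1.36586779e-04]
[0.0005 0.0003 0.1458] [ 0.0002  0.0008 -0.0019]
[0.0006 0.0003 0.2225] [ 0.0002  0.0008 -0.0019]
```

move_arm(
  plan=[
    [[0,0,0.07],[0,0,0],0],
    [[0,0,0.146],[0,0,0],0],
    [[0,0,0.18],[0,0,0],0],
    [[0,0,0.21],[0,0,0],0],
    [[0,0,0.2225],[0,0,0],0],
    [[0,0,0.2225],[0,0,0],0],
  ],
)

```text
time: 16.35
tool_pos: [379.0, 130.9, 216.5]
tool_rot: [-0.0, 0.078, 0.997, -0.0]
ft_force: [-1.2, -0.4, -0.4]
width: -0.1
grasp_force: 0.0
```

```bash
python3 - <<'E'
from h import *
np.set_printoptions(precision=2,suppress=True)
st();s=ctrl.get_image('side')
for r in blobs(s,(3,130,100),(18,255,255),318,230,45,40): print(r[0],r[1],r[2].max(0))
cv2.imwrite('pics/j.png',cv2.resize(s[205:275,290:370],None,fx=7,fy=7,interpolation=cv2.INTER_CUBIC))
E
```

```text
t 16.35 grasp pt [379.  130.9  61.8] F [-1.2 -0.4 -0.4] w -0.1 0.0
[323.53 234.46] 21.609375 [324.94 239.06]
[341.62 252.65] 151.421875 [353.69 260.69]
```

View pics/j.png

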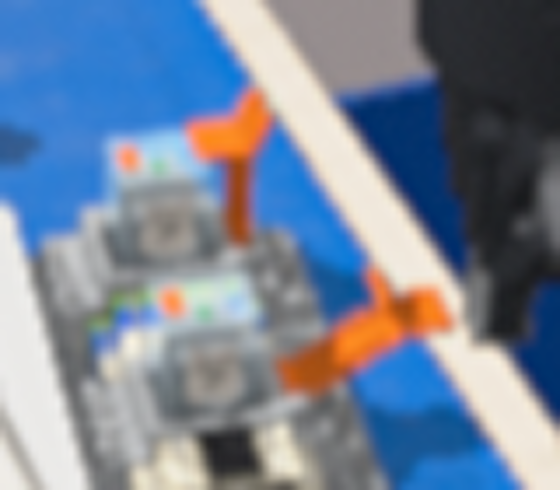

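The closed fingers stand just outside the thumb tab, at crop (500,320), with the tips below it. Pushing inward along +x in stages.

move_arm(
  plan=[
    [[-0.02,0,0],[0,0,0],0],
    [[-0.04,0,0],[0,0,0],0],
    [[-0.06,0,-0.01],[0,0,0],0],
    [[-0.08,0,-0.03],[0,0,0],0],
    [[-0.1,0,-0.045],[0,0,0],0],
    [[-0.12,0,-0.06],[0,0,0],0],
    [[-0.12,0,-0.06],[0,0,0],0],
  ],
)

```text
time: 17.1
tool_pos: [416.0, 125.3, 235.5]
tool_rot: [0.002, 0.078, 0.997, 0.001]
ft_force: [0.4, 0.1, -0.5]
width: 0.1
grasp_force: 0.0
```

```bash
python3 - <<'E'
from h import *
np.set_printoptions(precision=2,suppress=True)
st();s=ctrl.get_image('side')
for r in blobs(s,(3,130,100),(18,255,255),318,230,45,40): print(r[0],r[1],r[2].max(0))
cv2.imwrite('pics/k.png',cv2.resize(s[205:275,290:370],None,fx=7,fy=7,interpolation=cv2.INTER_CUBIC))
E
```

```text
t 17.1 grasp pt [416.  125.3  80.8] F [ 0.4  0.1 -0.5] w 0.1 0.0
[323.54 234.47] 21.609375 [324.94 239.06]
[335.29 247.63] 146.140625 [343.31 259.94]
```

View pics/k.png

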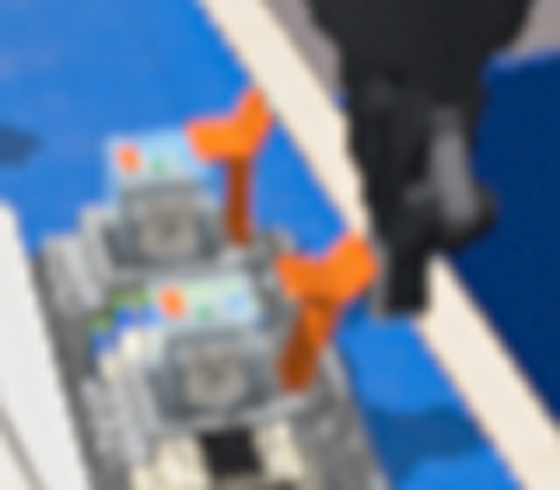

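The lever has swung up to roughly 0.35 rad, with its tab at crop (360,250) touching the fingers. That was already one picture more than the limit of 10, so I'm using only numbers from here.

move_arm(
  plan=[
    [[-0.01,0,0],[0,0,0],0],
    [[-0.02,0,0],[0,0,0],0],
    [[-0.03,0,0],[0,0,0],0],
    [[-0.035,0,0],[0,0,0],0],
    [[-0.035,0,0],[0,0,0],0],
  ],
)

```text
time: 17.65
tool_pos: [425.0, 123.6, 234.5]
tool_rot: [0.0, 0.078, 0.997, -0.0]
ft_force: [-0.1, -0.9, -0.2]
width: -0.3
grasp_force: 0.0
```

```bash
cat >> h.py <<'E'
def lever():
    """right end of the served lever's tab, and where the locked one's would be if moved 82 mm in +y"""
    s=ctrl.get_image('side');O=((3,130,100),(18,255,255))
    a=max(blobs(s,*O,327,234,35,30),key=lambda r:r[1])
    b=max(blobs(cv2.imread('pics/j.png'),*O,180,80,100,165,k=1),key=lambda r:r[1])
    c2=(b[2]+.5)/7-.5+[290,205]
    i=c2[:,0].argmax();o,d=ray('side',c2[i])
    # locked tip lies on plane of station y = -82+12 ( +y end of tab)
    S=np.array([479.6,115.7]);t=np.radians(-8.9);ux=np.array([np.cos(t),np.sin(t)]);uy=np.array([-ux[1],ux[0]])
    k=(-70-(o[:2]-S)@uy)/(d[:2]@uy);X=o+k*d
    print('locked tip st x',(X[:2]-S)@ux,'z',X[2],'expected px',proj('side',X+np.r_[82*uy,0]))
    j=a[2][:,0].argmax();print('now right',a[2][j],'top',a[2][a[2][:,1].argmin()],'left',a[2].min(0),'cen',a[0],a[1])
E
python3 - <<'E'
from h import *
np.set_printoptions(precision=2,suppress=True)
st();lever()
E
```

```text
t 17.65 grasp pt [425.  123.6  79.8] F [-0.1 -0.9 -0.2] w -0.3 0.0
locked tip st x -32.895180049698446 z 96.70283720721159 expected px [335.91 242.24]
now right [339.69 242.94] top [336.94 237.81] left [326.56 237.81] cen [332.91 246.99] 138.78125
```

move_arm(
  plan=[
    [[-0.01,0,0],[0,0,0],0],
    [[-0.02,0,0],[0,0,0],0],
    [[-0.025,0,0],[0,0,0],0],
    [[-0.025,0,0],[0,0,0],0],
    [[-0.025,0,0],[0,0,0],0],
  ],
)

```text
time: 18.2
tool_pos: [432.2, 122.5, 234.6]
tool_rot: [0.0, 0.078, 0.997, 0.0]
ft_force: [-0.0, 0.3, 0.4]
width: -0.3
grasp_force: 0.0
```

```bash
python3 - <<'E'
from h import *
np.set_printoptions(precision=2,suppress=True)
st();lever()
E
```

```text
t 18.2 grasp pt [432.2 122.5  79.9] F [-0.   0.3  0.4] w -0.3 0.0
locked tip st x -32.895180049698446 z 96.70283720721159 expected px [335.91 242.24]
now right [336.81 242.69] top [333.81 237.81] left [326.56 237.81] cen [331.58 247.05] 119.71875
```

Getting close; small steps now, watching the force.

move_arm(
  plan=[
    [[-0.004,0,0],[0,0,0],0],
    [[-0.008,0,0],[0,0,0],0],
    [[-0.01,0,0],[0,0,0],0],
    [[-0.01,0,0],[0,0,0],0],
  ],
)

```text
time: 18.65
tool_pos: [434.0, 122.2, 234.3]
tool_rot: [-0.002, 0.077, 0.997, -0.0]
ft_force: [-5.5, 0.9, 3.2]
width: 0.2
grasp_force: 2.7
```

```bash
python3 - <<'E'
from h import *
np.set_printoptions(precision=2,suppress=True)
st();lever()
E
```

```text
t 18.65 grasp pt [434.  122.2  79.6] F [-5.5  0.9  3.2] w 0.2 2.7
locked tip st x -32.895180049698446 z 96.70283720721159 expected px [335.91 242.24]
now right [336.81 242.81] top [333.81 237.69] left [326.56 237.69] cen [331.48 247.11] 117.9375
```

move_arm(
  plan=[
    [[-0.004,0,0],[0,0,0],0],
    [[-0.006,0,0],[0,0,0],0],
    [[-0.006,0,0],[0,0,0],0],
    [[-0.006,0,0],[0,0,0],0],
  ],
)

```text
time: 19.1
tool_pos: [434.8, 122.1, 234.1]
tool_rot: [-0.003, 0.077, 0.997, -0.0]
ft_force: [-9.3, 2.8, 5.1]
width: 0.0
grasp_force: 4.4
```

```bash
python3 - <<'E'
from h import *
np.set_printoptions(precision=2,suppress=True)
st();lever()
E
```

```text
t 19.1 grasp pt [434.8 122.1  79.4] F [-9.3  2.8  5.1] w 0.0 4.4
locked tip st x -32.895180049698446 z 96.70283720721159 expected px [335.91 242.24]
now right [336.94 242.69] top [333.69 237.69] left [326.56 237.69] cen [331.44 247.1 ] 117.78125
```

move_arm(
  plan=[
    [[-0.006,0,0],[0,0,0],0],
    [[-0.01,0,0],[0,0,0],0],
    [[-0.01,0,0],[0,0,0],0],
    [[0.0,0,0],[0,0,0],0],
    [[0.05,0,0],[0,0,0],0],
    [[0.1,0,0],[0,0,0],0],
    [[0.1,0,-0.1],[0,0,0],0],
    [[0.1,0.1,-0.25],[0,0,0],0],
  ],
)

```text
time: 19.95
tool_pos: [410.2, 150.9, 305.4]
tool_rot: [-0.002, 0.08, 0.997, -0.002]
ft_force: [1.7, 0.0, -1.1]
width: -0.4
grasp_force: 0.0
```

move_arm(
  plan=[
    [[0,0.14,0],[0,0,0],0],
    [[0,0.29,0],[0,0,0],0],
    [[0,0.44,0],[0,0,0],0],
    [[0,0.59,0],[0,0,0],0],
    [[0,0.74,0],[0,0,0],0],
    [[0,0.9,0],[0,0,0],0],
    [[0,0.98,0],[0,0,0],0],
  ],
)

```text
time: 20.65
tool_pos: [456.4, 448.9, 306.2]
tool_rot: [0.0, 0.076, 0.997, 0.002]
ft_force: [1.0, 1.0, 0.4]
width: -0.0
grasp_force: 0.0
```

```bash
python3 - <<'E'
from h import *
np.set_printoptions(precision=2,suppress=True)
st()
s=ctrl.get_image('side');t=ctrl.get_image('top')
cv2.imwrite('pics/l.png',s);cv2.imwrite('pics/m.png',t)
O=((3,130,100),(18,255,255))
for n,im,w in(('side',s,(295,205,65,60)),('top',t,(295,205,75,70))):
  for r in blobs(im,*O,*w):
    if r[1]>3: print(n,r[0],round(r[1],1),'min',r[2].min(0),'max',r[2].max(0))
# lever pair: offset of locked vs served, predicted 82 mm translation
u=np.array([np.sin(np.radians(8.9)),np.cos(np.radians(8.9)),0])*82
X=np.array([434,39,88.]) # about the locked lever
for n in('side','top'): print(n,'shift for shut',proj(n,X+u)-proj(n,X))
for r in blobs(t,(0,60,10),(25,255,75),195,205,65,70):
  if r[1]>20: print('brown in tray',onz('top',r[0],59))
E
```

```text
t 20.65 grasp pt [456.4 448.9 151.5] F [1.  1.  0.4] w -0.0 0.0
side [323.16 226.51] 86.1 min [316.94 217.94] max [327.94 239.06]
side [330.67 247.15] 124.2 min [323.81 237.81] max [336.06 259.94]
side [314.14 247.71] 4.1 min [313.06 246.56] max [315.06 248.94]
top [317.34 222.02] 9.9 min [315.19 220.56] max [319.56 223.31]
top [352.84 227.89] 10.0 min [350.69 226.44] max [354.94 229.31]
top [314.31 238.52] 121.5 min [308.06 231.94] max [319.81 244.94]
top [350.39 243.97] 119.2 min [344.69 237.44] max [355.81 250.31]
side shift for shut [ 7.74 20.51]
top shift for shut [-36.41  -5.68]
brown in tray [468.71 326.87  59.  ]
```

The served lever now matches the locked one within about 0.3 px in both views. The new relay's tab matches too, and the old relay is in the tray. Handing in.

```bash
python3 -c "
from rig import ctrl
print(ctrl.job_done())"
```

```text
the job is handed in; nothing more can be done
None
```

The job is handed in, with no verdict returned: the burnt relay is in the tray, the new relay is plugged home with its tab away from the lever, and the lever is shut, at 20.7 s of the 67 s; I viewed 11 pictures against the limit of 10.

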